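Release the catch and swing open the gate of a drill jig

TASK

The square tube in the drill jig has been drilled and must be freed for unloading. First draw the jig's safety catch fully back, away from the gate's tip, then swing the gate by its knob away from the robot until it stands fully open. Leave the catch drawn back.

Things in the scene. Friction and masses are not known exactly. Their poses are not given: they have to be found in the camera images.
- catch_knob (a point): Centre of the top, 105 mm above the worktop, of the safety catch's dark steel knob: an upright cylinder 18 mm across, 34 mm tall, above a fixed aluminium housing (36 x 52 mm, top 66 mm above the worktop) just beyond the gate's tip. Frame: y points along the slide, the way the catch is drawn back, away from the gate; z up. The jig's base, 120 x 260 x 12 mm, is fixed; a tube lies under the gate.
- catch (a joint): Slide of the catch in m: 0 = locked, its bolt in the fork at the gate's tip; 0.03 = fully drawn back against its stop. It starts at 0 to 0.004. It needs about 3 N and stays where it is left. The gate is blocked until about 0.018.
- gate_knob (a point): Centre of the top, 108 mm above the worktop, of the gate's black knob: an upright cylinder 26 mm across, 42 mm tall, on the free end of a flat steel bar 30 mm wide. The frame turns with the gate: the upright pivot axis lies 130 mm from this point along the frame's own -y; its +x is the way the knob moves as the gate opens. Closed, it is 58 mm from the locked catch's knob, which is smaller.
- gate (a joint): Hinge of the gate in rad, about the upright pivot: 0 = closed over the tube; 1.45 = fully open against its stop, having swung clockwise as seen from above, its knob away from the robot. It needs 1 to 3 N at the knob and stays where it is left.

How it is judged:
By the outcome, as a careful person would: the job done as asked, in the order asked, and still so for the second after the job is handed in, with the robot touching nothing.
It also fails if it takes over 42 s, if anything falls off the work surface, if the arm or the gripper's body presses on something with over 40 N, if the wrist force passes 120 N, or if a joint passes its speed limit or range.

ROBOT

A 6-joint arm with a two-finger parallel gripper is mounted at the origin on the work surface; the furniture and walls round the work are solid. World frame = base frame: x ahead of the robot, y to its left, z up, the work surface at z = 0. Lengths are in m, angles in rad, forces in N, time in s.
With the tool pointing down it reaches from about 0.35 to 0.775 m from the base axis. Payload 5.5 kg.
Tool frame: the origin (TCP) lies at the very end of the fingers, on their centre line; the grasp point (between the pads) lies 19 mm behind it; z points along the fingers, y is the line along which they close (so a half turn about z gives the same grasp; the last joint's range is limited). The gripper opens to 85 mm and grips with 20 to 120 N. Pads are 22 mm wide; open, the fingers measure 114 mm over their backs; the gripper's body (76 mm by 85 mm) begins 54 mm behind the grasp point. The pads swing forward as they close: fully open they stand 13 mm farther back than shut.
Start: joints at [-1.32, 0.313, 0.046, 1.304, 0, 1.431], TCP at [0.219, -0.532, 0.231] pointing down, gripper open.
Joint ranges: [-2.76, 2.76], [-0.86, 1.69], [-1.03, 1.26], [-2.2, 2.34], [-1.47, 1.5], [-3.14, 3.14]. Speed limits (rad/s): [2.57, 2.57, 3.14, 3.14, 3.14, 3.14].

INTERFACE

Orientations are given as a unit quaternion [w, x, y, z].
In Python, from workcell import env, cams, ticket, spotter gives the robot as it stands.
- The arm moves only by the tool jog_arm, never from a script. Its argument "increments" is a list that holds one entry, the list of rows, each a list of 7 numbers: the shift along the tool's x, y, z in units of 0.25 m (1.0 is 0.25 m), then the turn, a rotation vector about the tool's x, y, z in units of 180 degrees (1.0 is 180 degrees), then the closure in counts, from 0 (fully open) to 255 (shut). A call has 1 to 20 rows; each row shifts and turns the commanded pose from where the row before left it, along the tool's axes as they then stand; what a row does not reach is not made up. A row lasts 1/10 s, in which the tool goes at most 50 mm and 8.59 degrees, less where a joint would pass 70% of its speed; a pose out of reach is approached as far as the arm can. A call with a number of a shift or a turn outside -1 to 1 is refused whole. A call with a gripper value outside its range is refused whole. The fingers move at their own pace and stop on an object; "force" is the grip in N (left out, the last holds). Time passes only in rows, so rows that do not move let the fingers close. It gives the time, the measured TCP pose, the force, the opening and the grip force at its end, in the units of the state.
- env.get_state(): the state, without advancing time (a new reading comes with each control period).
- cams.read_camera(name): name is "side" or "top" or "wrist"; returns a dict with "pixels" (480x640x3 uint8, red, green, blue), "fx", "fy", "cx", "cy" (pixels), "xyz" and "attitude" of the camera in the world; the wrist camera has in their place "mount" (4x4, takes a point from camera to tool coordinates, whose origin is the TCP and whose axes are the flange's). Camera axes: x right, y down, z forward; pixel columns grow to the right and rows downward; lengths in m; the calibration is good to about 2 mm. The wrist camera is an equidistant fisheye: a pixel r from the principal point sees the ray r / f radians off the axis. A picture is of the moment at which its call begins: read the wrist's pose just before it. There is no depth.
- ticket.hand_in(): hands the job in; it is judged then, once.
Trained networks look in the newest picture that a camera, given by its name, has taken for a name from the list of things; names that differ only in an ending like _2 or _b are one class to them, and where a whole thing is asked for, a point or a joint stands for the part that bears it (a point fixed in the world has none). Each returns a list of dicts, best first, with "conf" (0 to 1); they miss things now and then, are a little off and sometimes report something else, mostly with a low value. They report only what shows in the picture. A call takes as long as a camera call.
- spotter.find_in(target, camera): "uv" ([column, row] in pixels, amid what is visible of it).
- spotter.cut_out(target, camera): "region" (480x640 bool, what is visible of it) and "uv" ([column, row] in pixels, amid what is visible of it).
- spotter.landmark_of(target, camera): "uv" ([column, row] in pixels: a listed point, or the origin of a listed thing).
The state is a dict: "clock": time; "joint_pos": joint angles; "qvel": joint speeds; "tau": joint torques, N m; "tcp_pos": TCP position; "orientation": TCP orientation; "wrist_force": force on the tool from outside, world axes, zero at the start; "ft_torque": the same for the moment, N m; "finger_gap": finger opening in m; "grip_force": force on a finger pad.
Only numpy, scipy, OpenCV 4.12 (cv2) and the standard library are available. Lean on these libraries where they do the work, as an engineer would, in place of code of your own. Each camera call takes 0.05 s, during which the arm holds its last target. There are 200 camera calls.

## Working session

There is one attempt and no reset: what is moved stays moved. The work goes in short steps, Python scripts to look and compute and a tool call to move; the robot and the scene stay as the last step left them, time stands still between calls to the robot, and variables do not carry over. Pictures are saved under pics/ and viewed, at most 10 in all, crops included, and the job is handed in when it is done.

Besides the shell and the picture viewer there is one more tool, called by a JSON object that holds its "method" and its "body". jog_arm: Moves the arm, as the interface text tells. Shifts and turns lie within -1 to 1; 1 stands for 0.25 m of shift or 180 degrees of turn. Its arguments: {"type":"object","properties":{"increments":{"type":"array"},"force":{"type":"number"}},"required":["increments"]}

```bash
mkdir -p pics; cat > h.py <<'E'
import numpy as np, cv2
from scipy.spatial.transform import Rotation as R
from workcell import env, cams, ticket, spotter
def att(a):
    a=np.array(a)
    return a if a.shape==(3,3) else R.from_quat(np.r_[a[1:],a[0]]).as_matrix()
def plane(c,uv,z):
    d=att(c["attitude"])@np.array([(uv[0]-c["cx"])/c["fx"],(uv[1]-c["cy"])/c["fy"],1])
    o=np.array(c["xyz"]); return o+d*(z-o[2])/d[2]
E
python3 - <<'E'
from h import *
s=env.get_state(); print(s["clock"],s["tcp_pos"],s["orientation"],s["wrist_force"],s["finger_gap"])
ims=[]
for n in("top","side"):
    c=cams.read_camera(n); print(n,c["xyz"],c["attitude"],c["fx"])
    im=c["pixels"][:,:,::-1].copy()
    for t,z in(("catch_knob",.105),("gate_knob",.108)):
        for l in spotter.landmark_of(t,n)[:2]:
            print(t,l["uv"],round(l["conf"],2),plane(c,l["uv"],z).round(4))
            cv2.circle(im,tuple(int(v) for v in l["uv"]),3,(0,0,255),1)
    cv2.imwrite(f"pics/{n}0.png",im)
E
```

```text
0.0 [ 0.21890024 -0.53115847  0.23041001] [-9.00479510e-04  9.80970041e-01  1.94157065e-01 -4.59730936e-05] [ 0.63543186 -0.26205117 -1.5470931 ] 0.08549710102000697
top [ 0.36521765 -0.24941188  0.98563308] [-0.02388474  0.71343218 -0.69926324  0.03840544] 559.3716524795219
catch_knob [283.2, 225.5] 0.77 [ 0.4566 -0.2041  0.105 ]
gate_knob [317.8, 232.0] 0.95 [ 0.4472 -0.259   0.108 ]
side [ 0.37147529 -0.95544796  0.54596617] [-0.48480657  0.87307443 -0.04723581  0.0217348 ] 465.0607256354454
catch_knob [323.2, 230.2] 0.7 [ 0.4535 -0.2107  0.105 ]
gate_knob [324.3, 245.0] 0.56 [ 0.4492 -0.2671  0.108 ]
```

View pics/top0.png

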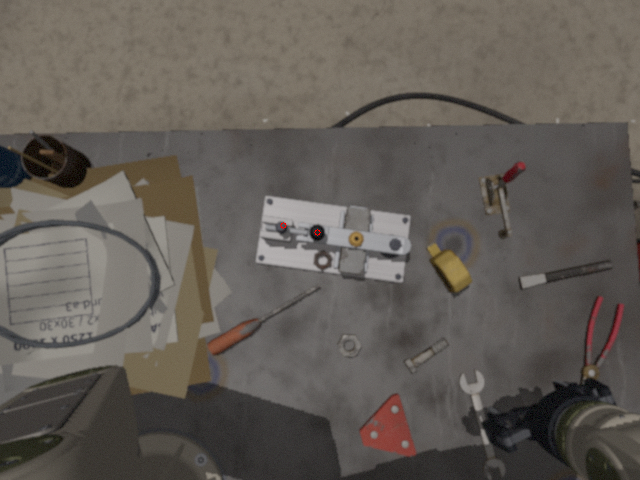

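View pics/side0.png

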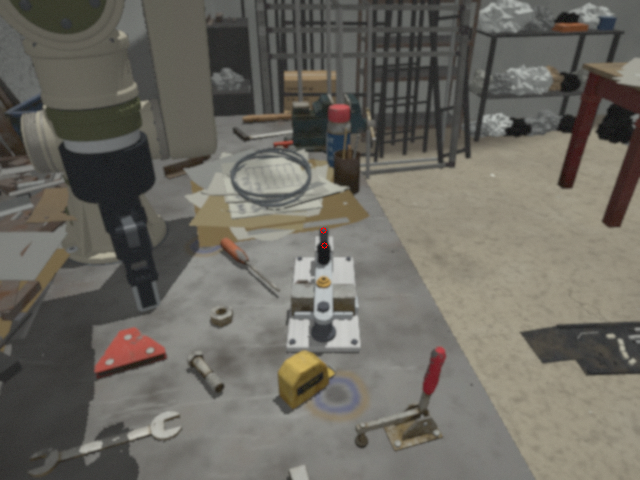

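The top view shows the jig with the catch knob at (283,226), the gate knob at (318,232) and the pivot near (395,245). The side view agrees on the gate knob, but its catch mark at (323,230) sits on the red tip. I'll work out the slide direction and triangulate both knobs.

```bash
python3 - <<'E'
from h import *
L={}
for n in("top","side"):
    c=cams.read_camera(n)
    for t in("catch_knob","gate_knob"):
        l=spotter.landmark_of(t,n)[0]; o=np.array(c["xyz"]); d=plane(c,l["uv"],0)-o
        L.setdefault(t,[]).append((o,d/np.linalg.norm(d)))
    if n=="top":
        P=[plane(c,p,.012)[:2] for p in((268,197),(411,214),(405,283),(257,265))]
        for a,b in((0,1),(3,2),(0,3),(1,2)):
            v=P[a]-P[b]; print(v.round(4),np.linalg.norm(v).round(4),np.degrees(np.arctan2(v[1],v[0])))
        print("center",np.mean(P,0),"pivot",plane(c,(395,245),.08))
        im=cv2.resize(c["pixels"][185:295,245:425,::-1],None,fx=4.4,fy=4.4,interpolation=cv2.INTER_CUBIC); cv2.imwrite("pics/crop.png",im)
for t,r in L.items():
    A=sum(np.eye(3)-np.outer(d,d) for o,d in r); b=sum((np.eye(3)-np.outer(d,d))@o for o,d in r)
    print(t,np.linalg.solve(A,b).round(4))
E
```

```text
[0.0246 0.2519] 0.2531 84.43291218827277
[0.0262 0.2578] 0.2591 84.20101557399018
[ 0.1195 -0.0157] 0.1206 -7.504717128056726
[ 0.1212 -0.0098] 0.1216 -4.645953271881345
center [ 0.44347904 -0.29096519] pivot [ 0.43117394 -0.38530446  0.08      ]
catch_knob [ 0.454  -0.2043  0.1052]
gate_knob [ 0.4442 -0.2573  0.1104]
```

View pics/crop.png

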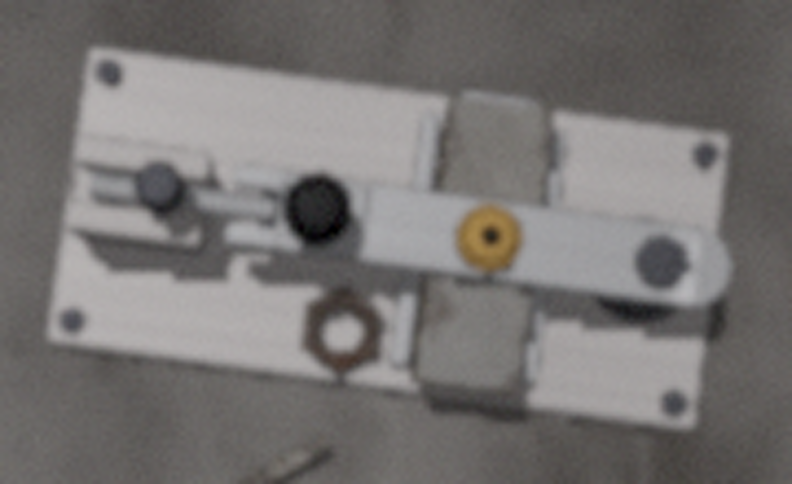

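The crop shows the catch knob at about (281,227) in full-frame pixels, the gate knob at (317,232) and the pivot at (395,244.5). The slide and gate lie at about 84° yaw, and the distances fit the given sizes. Next I'll move above the catch and turn the fingers across the slide.

{"method": "jog_arm", "body": {"increments": [[[0.137,-0.086,0.02,0,0,0,0],[0.137,-0.086,0.02,0,0,0,0],[0.137,-0.086,0.02,0,0,0,0],[0.137,-0.086,0.02,0,0,0,0],[0.137,-0.086,0.02,0,0,0,0],[0.137,-0.086,0.02,0,0,0,0],[0.137,-0.086,0.02,0,0,0,0],[0.137,-0.086,0.02,0,0,0,0],[0.137,-0.086,0.02,0,0,0,0],[0.137,-0.086,0.02,0,0,0,0],[0,0,0,0,0,-0.0428,0],[0,0,0,0,0,-0.0428,0],[0,0,0,0,0,-0.0428,0],[0,0,0,0,0,-0.0428,0],[0,0,0,0,0,-0.0428,0],[0,0,0,0,0,-0.0428,0],[0,0,0,0,0,-0.0428,0],[0,0,0,0,0,-0.0428,0],[0,0,0,0,0,0,0],[0,0,0,0,0,0,0]]], "force": 40}}

```text
clock: 2.6
tcp_pos: [0.4538, -0.2025, 0.1814]
orientation: [0.0, 0.744, 0.668, 0.0]
wrist_force: [0.9, -0.3, 0.0]
finger_gap: 0.0854
grip_force: 0.0
```

```bash
cat >> h.py <<'E'
def wplane(c,s,uv,z):
    q=s["orientation"]; Rt=R.from_quat(np.r_[q[1:],q[0]]).as_matrix(); M=np.array(c["mount"])
    p=np.array([uv[0]-c["cx"],uv[1]-c["cy"]])/c["fx"]; r=np.hypot(*p)
    d=Rt@M[:3,:3]@np.r_[p/r*np.sin(r),np.cos(r)]; o=Rt@M[:3,3]+s["tcp_pos"]
    return o+d*(z-o[2])/d[2]
def totool(s,t):
    q=s["orientation"]; return R.from_quat(np.r_[q[1:],q[0]]).inv().apply(np.array(t)-s["tcp_pos"])/.25
E
python3 - <<'E'
from h import *
s=env.get_state(); c=cams.read_camera("wrist"); q=s["orientation"]
print(s["clock"],s["tcp_pos"],2*np.degrees(np.arctan2(q[2],q[1])),q,s["joint_pos"])
im=c["pixels"][:,:,::-1].copy()
for t,z in(("catch_knob",.105),("gate_knob",.108)):
    for l in spotter.landmark_of(t,"wrist")[:2]:
        w=wplane(c,s,l["uv"],z); print(t,l["uv"],l["conf"],w.round(4),totool(s,w).round(3)); cv2.circle(im,tuple(int(v) for v in l["uv"]),3,(0,0,255),1)
cv2.imwrite("pics/w1.png",im)
E
```

```text
2.6 [ 0.45384813 -0.20245632  0.18138851] 83.84262346733964 [1.47141142e-04 7.44063080e-01 6.68109356e-01 5.27199349e-06] [-5.81239555e-01  1.84550479e-01 -2.47060129e-01  1.13889848e+00
 -6.48592501e-05  1.09702326e+00]
catch_knob [311.3, 243.2] 0.7 [ 0.4532 -0.1973  0.105 ] [ 0.02  -0.005  0.306]
gate_knob [311.7, 328.9] 0.97 [ 0.4472 -0.2561  0.108 ] [-0.216 -0.004  0.294]
gate_knob [314.0, 248.4] 0.22 [ 0.4546 -0.1998  0.108 ] [0.011 0.002 0.294]
```

View pics/w1.png

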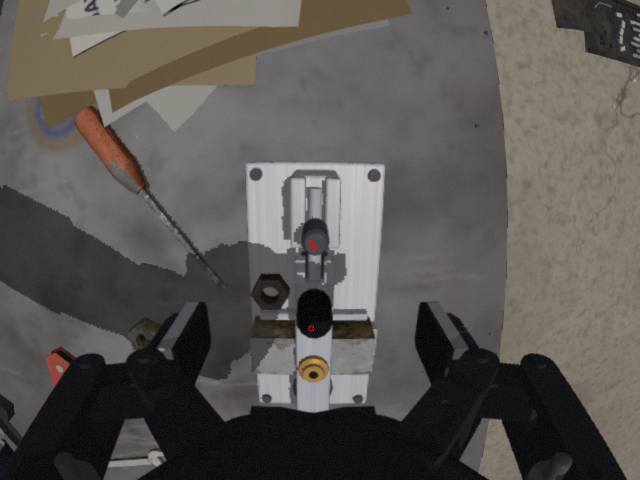

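The wrist view shows the catch knob near (314,240) and the gate knob near (313,315), with both on the centre line between the fingers. I'll descend and grip.

{"method": "jog_arm", "body": {"increments": [[[0.012,-0.002,0.083,0,0,0,0],[0,0,0.083,0,0,0,0],[0,0,0.083,0,0,0,0],[0,0,0.083,0,0,0,0],[0,0,0.083,0,0,0,0],[0,0,0,0,0,0,255],[0,0,0,0,0,0,255],[0,0,0,0,0,0,255],[0,0,0,0,0,0,255],[0,0,0,0,0,0,255],[0,0,0,0,0,0,255],[0,0,0,0,0,0,255],[0,0,0,0,0,0,255],[0,0,0,0,0,0,255]]], "force": 40}}

```text
clock: 4.15
tcp_pos: [0.4556, -0.2002, 0.079]
orientation: [0.002, 0.743, 0.669, 0.001]
wrist_force: [4.4, 0.8, 5.8]
finger_gap: 0.0164
grip_force: 39.7
```

{"method": "jog_arm", "body": {"increments": [[[0.02,0,0,0,0,0,255],[0.02,0,0,0,0,0,255],[0.02,0,0,0,0,0,255],[0.02,0,0,0,0,0,255],[0.02,0,0,0,0,0,255],[0.02,0,0,0,0,0,255],[0.012,0,0,0,0,0,255],[0,0,0,0,0,0,255],[0,0,0,0,0,0,255]]]}}

```text
clock: 5.05
tcp_pos: [0.4592, -0.1703, 0.079]
orientation: [0.004, 0.743, 0.669, -0.001]
wrist_force: [3.0, -9.0, 2.1]
finger_gap: 0.0165
grip_force: 39.4
```

{"method": "jog_arm", "body": {"increments": [[[0.012,0,0,0,0,0,255],[0.008,0,0,0,0,0,255],[0,0,0,0,0,0,255]]]}}

```text
clock: 5.35
tcp_pos: [0.4593, -0.1699, 0.0791]
orientation: [0.007, 0.744, 0.668, -0.005]
wrist_force: [-0.2, -24.3, -2.1]
finger_gap: 0.0167
grip_force: 39.2
```

{"method": "jog_arm", "body": {"increments": [[[-0.014,0,0,0,0,0,255],[0,0,0,0,0,0,0],[0,0,0,0,0,0,0],[0,0,0,0,0,0,0],[0,0,0,0,0,0,0],[0,0,0,0,0,0,0],[0,0,-0.1,0,0,0,0],[0,0,-0.1,0,0,0,0],[0,0,-0.1,0,0,0,0],[0,0,-0.1,0,0,0,0],[-0.09,0,0,0,0,0,0],[-0.09,0,0,0,0,0,0],[-0.09,0,0,0,0,0,0],[-0.09,0,0,0,0,0,0],[0,0,0,0,0,0,0],[0,0,0,0,0,0,0]]]}}

```text
clock: 6.95
tcp_pos: [0.4475, -0.2543, 0.1773]
orientation: [-0.0, 0.743, 0.669, 0.0]
wrist_force: [-0.6, 0.6, 0.4]
finger_gap: 0.085
grip_force: 0.0
```

```bash
python3 - <<'E'
from h import *
s=env.get_state(); c=cams.read_camera("wrist"); q=s["orientation"]
print(s["clock"],s["tcp_pos"],2*np.degrees(np.arctan2(q[2],q[1])),q,s["joint_pos"])
im=c["pixels"][:,:,::-1].copy()
for t,z in(("catch_knob",.105),("gate_knob",.108)):
    for l in spotter.landmark_of(t,"wrist")[:2]:
        w=wplane(c,s,l["uv"],z); print(t,l["uv"],l["conf"],w.round(4),totool(s,w).round(3)); cv2.circle(im,tuple(int(v) for v in l["uv"]),3,(0,0,255),1)
cv2.imwrite("pics/w2.png",im)
E
```

```text
6.95 [ 0.44754919 -0.25433913  0.1772765 ] 83.97912439020718 [-4.95584097e-04  7.43266619e-01  6.68995130e-01  6.20735956e-05] [-6.72989190e-01  2.21286305e-01 -2.11017182e-01  1.13945017e+00
  2.85215838e-04  1.00289110e+00]
catch_knob [317.0, 110.5] 0.55 [ 0.4584 -0.1703  0.105 ] [0.338 0.008 0.289]
gate_knob [314.6, 255.9] 0.63 [ 0.4483 -0.255   0.108 ] [-0.002  0.003  0.277]
```

View pics/w2.png

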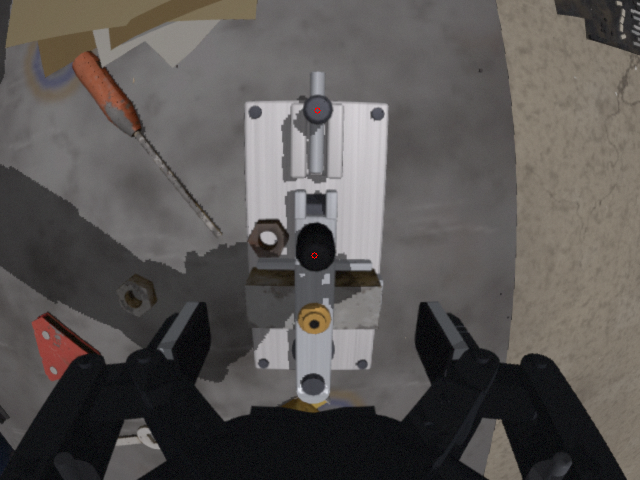

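The wrist view shows the catch drawn back to (317,110), with its bolt clear of the fork. The gate knob is under the tool at (315,256), so I'll grip it.

{"method": "jog_arm", "body": {"increments": [[[-0.006,0.002,0.079,0,0,0,0],[0,0,0.079,0,0,0,0],[0,0,0.079,0,0,0,0],[0,0,0.079,0,0,0,0],[0,0,0.079,0,0,0,0],[0,0,0,0,0,0,255],[0,0,0,0,0,0,255],[0,0,0,0,0,0,255],[0,0,0,0,0,0,255],[0,0,0,0,0,0,255],[0,0,0,0,0,0,255],[0,0,0,0,0,0,255],[0,0,0,0,0,0,255]]], "force": 30}}

```text
clock: 8.4
tcp_pos: [0.4492, -0.2566, 0.0801]
orientation: [0.001, 0.743, 0.669, 0.001]
wrist_force: [1.2, 1.9, 6.8]
finger_gap: 0.0246
grip_force: 29.5
```

{"method": "jog_arm", "body": {"increments": [[[-0.002,0.0453,0,0,0,0.0278,255],[-0.002,0.0453,0,0,0,0.0278,255],[-0.002,0.0453,0,0,0,0.0278,255],[-0.002,0.0453,0,0,0,0.0278,255],[0,0,0,0,0,0,255]]]}}

```text
clock: 8.9
tcp_pos: [0.4934, -0.27, 0.0801]
orientation: [0.002, 0.848, 0.529, 0.0]
wrist_force: [-0.9, 0.9, 8.0]
finger_gap: 0.0246
grip_force: 30.1
```

Moving freely, so I'll continue.

{"method": "jog_arm", "body": {"increments": [[[-0.002,0.0453,0,0,0,0.0278,255],[-0.002,0.0453,0,0,0,0.0278,255],[-0.002,0.0453,0,0,0,0.0278,255],[-0.002,0.0453,0,0,0,0.0278,255],[-0.002,0.0453,0,0,0,0.0278,255],[-0.002,0.0453,0,0,0,0.0278,255],[-0.002,0.0453,0,0,0,0.0278,255],[-0.002,0.0453,0,0,0,0.0278,255],[-0.002,0.0453,0,0,0,0.0278,255],[-0.002,0.0453,0,0,0,0.0278,255],[-0.002,0.0453,0,0,0,0.0278,255],[0,0,0,0,0,0,255],[0,0,0,0,0,0,255]]]}}

```text
clock: 10.2
tcp_pos: [0.5625, -0.3668, 0.0802]
orientation: [0.001, 0.997, 0.078, 0.0]
wrist_force: [-2.9, -1.6, 6.3]
finger_gap: 0.0246
grip_force: 29.9
```

{"method": "jog_arm", "body": {"increments": [[[-0.001,0.0367,0,0,0,0.0225,255],[-0.001,0.0367,0,0,0,0.0225,255],[0,0.01,0,0,0,0,255],[0,0.006,0,0,0,0,255],[0,0,0,0,0,0,255],[0,0,0,0,0,0,255]]]}}

```text
clock: 10.8
tcp_pos: [0.5639, -0.3852, 0.0801]
orientation: [-0.001, 1.0, 0.008, -0.0]
wrist_force: [-3.4, 6.7, 10.6]
finger_gap: 0.0245
grip_force: 30.4
```

{"method": "jog_arm", "body": {"increments": [[[0,0.01,0,0,0,0,255],[0,0.006,0,0,0,0,255],[0,0,0,0,0,0,255],[0,0,0,0,0,0,255]]]}}

```text
clock: 11.2
tcp_pos: [0.5639, -0.3854, 0.08]
orientation: [-0.005, 1.0, 0.01, -0.001]
wrist_force: [-3.3, 17.3, 13.3]
finger_gap: 0.0246
grip_force: 31.2
```

It's firmly on the stop. I'll relax the load, release, rise and check.

{"method": "jog_arm", "body": {"increments": [[[0,-0.022,0,0,0,0,255],[0,0,0,0,0,0,255],[0,0,0,0,0,0,0],[0,0,0,0,0,0,0],[0,0,0,0,0,0,0],[0,0,0,0,0,0,0],[0,0,0,0,0,0,0],[0,0,0,0,0,0,0],[0,0,-0.1,0,0,0,0],[0,0,-0.1,0,0,0,0],[0,0,-0.1,0,0,0,0],[0,0,-0.1,0,0,0,0],[0,0,-0.1,0,0,0,0],[-0.15,0,0,0,0,0,0],[-0.15,0,0,0,0,0,0],[-0.15,0,0,0,0,0,0],[0,0,0,0,0,0,0],[0,0,0,0,0,0,0]]]}}

```text
clock: 13.0
tcp_pos: [0.4518, -0.3879, 0.2044]
orientation: [0.0, 1.0, 0.007, 0.0]
wrist_force: [0.1, -0.1, -0.3]
finger_gap: 0.0853
grip_force: 0.0
```

```bash
python3 - <<'E'
from h import *
s=env.get_state(); print(s["clock"],s["tcp_pos"],s["wrist_force"],s["finger_gap"])
c=cams.read_camera("wrist"); cv2.imwrite("pics/w3.png",c["pixels"][:,:,::-1])
for t,z in(("catch_knob",.105),("gate_knob",.108)):
    for l in spotter.landmark_of(t,"wrist")[:2]:
        print(t,l["uv"],round(l["conf"],2),wplane(c,s,l["uv"],z).round(4))
c=cams.read_camera("top")
for t,z in(("catch_knob",.105),("gate_knob",.108)):
    for l in spotter.landmark_of(t,"top")[:2]: print(t,l["uv"],round(l["conf"],2),plane(c,l["uv"],z).round(4))
E
```

```text
13.0 [ 0.45179634 -0.3878775   0.20435198] [ 0.05138063 -0.13115038 -0.27506424] 0.085289524722569
catch_knob [45.2, 228.2] 0.81 [ 0.458  -0.1706  0.105 ]
gate_knob [308.5, 69.3] 0.86 [ 0.5636 -0.384   0.108 ]
catch_knob [262.0, 224.7] 0.74 [ 0.4572 -0.1706  0.105 ]
gate_knob [400.8, 162.5] 0.82 [ 0.5615 -0.3894  0.108 ]
```

View pics/w3.png

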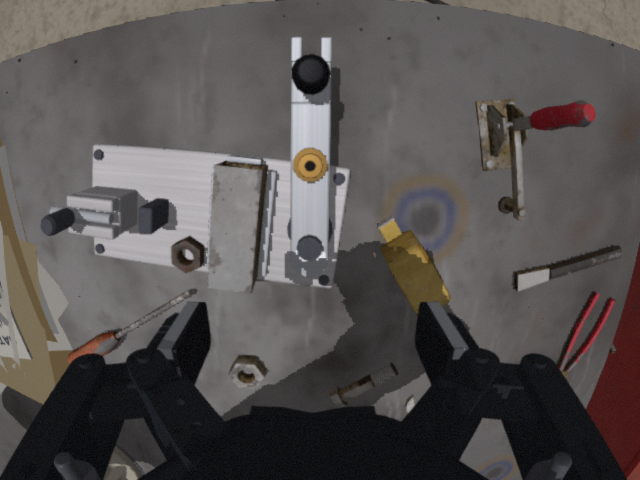

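The wrist view shows the gate fully swung, with its knob at (311,74), and the catch still back at (50,222). The gripper is clear of everything.

```bash
python3 -c "
from h import *
print(ticket.hand_in())"
```

```text
the job is handed in; nothing more can be done
None
```

I drew the catch back to its stop, then swung the gate open to its stop, and handed the job in at about 13 s with the gripper clear and the catch still drawn back.

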